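# Re-seat a crooked dish lid and weigh it down

## Robot

A 7-joint arm with a two-finger parallel gripper is mounted at the origin on a cart in front of the work surface, level with it; the furniture and walls round the work are solid. World frame = base frame: x ahead of the robot, y to its left, z up, the work surface at z = 0. Lengths are in m, angles in rad, forces in N, time in s.
With the tool pointing down it reaches from about 0.4 to 0.9 m from the base axis. Payload 5.6 kg.
Tool frame: the origin (TCP) lies midway between the tips of the shut fingers; the grasp point (between the pads) lies 19 mm behind it; y points along the fingers, z is the direction in which the jaws open and shut, and the axes are right-handed (so a half turn about y gives the same grasp; the last joint's range is limited). The gripper opens to 92 mm and grips with 3 to 60 N. Pads are 20 mm wide; open, the fingers measure 128 mm over their backs; the gripper's body (75 mm by 189 mm) begins 69 mm behind the grasp point.
Start: joints at [1.274, 0.468, -0.012, 1.603, 0.006, 1.071, -0.056], TCP at [0.163, -0.629, 0.215] pointing down, gripper open.
Joint ranges: [-2.53, 2.53], [-0.31, 2.02], [-1.57, 1.55], [0.28, 2.44], [-1.29, 4.43], [0.15, 1.84], [-2.92, 2.92]. Speed limits (rad/s): [2.57, 2.57, 3.14, 3.14, 3.14, 3.14, 3.14].

## Interface

Orientations are given as a 3x3 rotation matrix whose columns are the frame's x, y, z axes.
In Python, from station import env, effector, solver, viewer, workorder, search_frame, tip_of gives the robot as it stands. Calls block until the motion is done:
- env.reach(position, orientation): joint-space move of the TCP to a pose.
- env.movel(position, frame=None, rate=0.15): straight line of the TCP; frame=None keeps the orientation; rate is the mean speed in m/s.
- env.goto_joints(angles): joint-space move.
- effector.release() and effector.grasp(squeeze=None): open the fingers fully, or close them until they stop; squeeze is the grip in N (None keeps the last).
- env.pause(seconds).
- solver.inverse_kinematics(position, orientation): joint angles nearest the present ones, or None.
- env.sense(): the state.
- viewer.read_camera(name): name is "scene" or "top" or "wrist"; returns (picture, depth): 480x640x3 uint8, red, green, blue; 480x640 float32, m along the optical axis (not along the pixel's ray), 0 where there is no reading.
- viewer.camera_info(name): a dict with "intrinsics" (3x3 intrinsics, pixels), "dist_coeffs" ([k1, k2, p1, p2, k3] as OpenCV has them; the pictures are not rectified), "eye" and "rotation" of the camera in the world; the wrist camera has in their place "T_tool_cam" (4x4, takes a point from camera to tool coordinates, whose origin is the TCP and whose axes are the tool frame's). Camera axes: x right, y up, looking along -z (the intrinsics and any distortion apply to the point x, -y, -z); pixel columns grow to the right and rows downward; lengths in m; the calibration is good to about 2 mm. A picture is of the moment at which its call begins: read the wrist's pose just before it. camera_info takes no time and is no camera call.
A pose or a line that the arm cannot do raises env.PlanningError and nothing moves.
- workorder.finish_job(): hands the job in, once; it reports no verdict.
Trained networks look in the newest picture that a camera, given by its name, has taken for a name from the list of things; names that differ only in an ending like _2 or _b are one class to them, and where a whole thing is asked for, a point or a joint stands for the part that bears it (a point fixed in the world has none). Each returns a list of dicts, best first, with "score" (0 to 1); they miss things now and then, are a little off and sometimes report something else, mostly with a low value. They report only what shows in the picture. A call takes as long as a camera call.
- search_frame(camera, name): "at" ([x, y, z] in m, in world coordinates, good to about 4 mm: the middle of the surface that is visible of it).
- tip_of(camera, name): "at" ([x, y, z] in m, in world coordinates, good to about 4 mm: a listed point, or the origin of a listed thing).
The state is a dict: "t": time; "joint_positions": joint angles; "joint_velocities": joint speeds; "tau": joint torques, N m; "ee_pos": TCP position; "tcp_rot": TCP orientation; "wrist_force": force on the tool from outside, world axes, zero at the start; "moment": the same for the moment, N m; "gripper_width": finger opening in m.
Only numpy, scipy, OpenCV 4.12 (cv2) and the standard library are available. Lean on these libraries where they do the work, as an engineer would, in place of code of your own. Each camera call takes 0.05 s, during which the arm holds its last target.

## Task

The lid of one of the two round, brass-lidded dishes sits crooked, its far side riding up on the rim. Take it by its wooden grip, tip the grip side well up first while the opposite edge still rests on the dish, then raise it just clear all round (keep it over the dish and no part more than 4 cm above the rim) and set it back centred, so that it sits flat over the rim. Then let go and lay the steel bench block flat on the middle of the lid, beside the grip, to hold it shut; leave the dishes and everything else where they stand.

Things in the scene. Friction and masses are not known exactly. Their poses are not given: they have to be found in the camera images.
- dish_rim (a point): Centre of the mouth of the open-topped round aluminium dish under the crooked lid, at rim height, 22 mm above the bench (z up). Dish: outside radius 49 mm, 22 mm high, wall 3 mm, loose, about 0.7 kg.
- lid_center (a point): Centre of the crooked brass lid, on the underside of its top plate, which rests on the rim when seated. Plate 2.5 mm thick; skirt 8 mm deep below it, inside radius 52 mm, outside radius 55 mm, so 3 mm play all round the dish. About 90 g. z points up out of the lid, x from the centre to the wooden grip.
- lid_grip (a point): Centre of the dark wooden grip standing on the lid's edge: 20 mm long along the lid's x (radially, 34 to 54 mm from the lid's centre), 9 mm thick along the lid's y (pinch it there), rising 18 mm above the plate's top. This point is 44 mm from the lid's centre along x and 11.5 mm above the plate's underside. Axes as the lid's.
- lid_grip_edge (a point): Bottom of the lid's skirt under the grip: 53.5 mm from lid_center along the lid's +x, 8 mm below the plate's underside.
- lid_far_edge (a point): Bottom of the lid's skirt opposite the grip: 53.5 mm along the lid's -x, 8 mm below the plate's underside.
- bench_block_center (a point): Centre of the polished square steel block, 62 x 62 x 20 mm, about 0.6 kg, lying flat; x and y along its sides, z up. It goes flat on the lid's plate, near its centre and clear of the grip: with its sides square to the lid's x it fits centred, 3 mm from the grip.
- closed_dish_center (a point): Bystander: a second dish of the same make with its lid properly shut (109 mm across, 45 mm high with grip); the point is half-way up, 12.5 mm above the bench.
- brass_pot: Bystander: brass pot 36 mm across, 64 mm high, upright; origin at the centre of its underside.
- wood_clamp: Bystander: wooden hand clamp 24 x 121 x 24 mm lying along its y; origin at the centre of its underside.
- jar: Bystander: pink jar with a black cap, 49 mm across, 58 mm high; origin at the centre of its underside.
- lid: The same lid as a body; its origin is at point lid_center, same axes. At the start the lid is shifted about 6 mm towards its grip: the skirt opposite the grip stands on the rim, the grip side is low (tilt about 0.08 rad). The turn of dish and lid about the vertical is arbitrary.

How it is judged:
By the outcome, as a careful person would: the job done as asked, in the order asked, and still so for the second after the job is handed in, with the robot touching nothing.
It also fails if it takes over 58 s, if anything falls off the work surface, if the arm or the gripper's body presses on something with over 40 N, if the wrist force passes 120 N, or if a joint passes its speed limit or range.

## Working session

There is one attempt and no reset: what is moved stays moved. The work goes in short steps, each a Python script; the robot and the scene stay as the last script left them, time stands still between calls to the robot, and variables do not carry over. Pictures are saved under pics/ and viewed, and the job is handed in when it is done.

```bash
ls; mkdir -p pics; cat > h.py <<'E'
import numpy as np, cv2
from station import env, effector, solver, viewer, workorder, search_frame, tip_of
def snap(cam,name):
    s=env.sense(); p,d=viewer.read_camera(cam)
    cv2.imwrite('pics/%s.png'%name,p[:,:,::-1]); np.savez('pics/%s.npz'%name,p=p,d=d,pos=s['ee_pos'],rot=s['tcp_rot'])
    return s,p,d
def cloud(cam,d,s=None):
    ci=viewer.camera_info(cam); K=np.array(ci['intrinsics']);D=np.array(ci['dist_coeffs'],float)
    v,u=np.mgrid[0:480,0:640]
    n=cv2.undistortPoints(np.stack([u,v],-1).reshape(-1,1,2).astype(np.float64),K,D).reshape(480,640,2)
    c=np.stack([n[...,0]*d,-n[...,1]*d,-d],-1)
    if cam=='wrist':
        T=np.array(ci['T_tool_cam']); c=c@T[:3,:3].T+T[:3,3]
        return c@np.array(s['tcp_rot']).T+np.array(s['ee_pos'])
    return c@np.array(ci['rotation']).T+np.array(ci['eye'])
E
python3 - <<'E'
from h import *
print(env.sense())
for c in ['top','scene','wrist']:
    snap(c,c+'0')
    print(c,{k:np.round(v,3).tolist() for k,v in viewer.camera_info(c).items()})
for c in ['top','scene']:
    for n in ['dish_rim','lid_center','lid_grip','lid_grip_edge','lid_far_edge','bench_block_center','closed_dish_center','brass_pot','wood_clamp','jar']:
        print(c,n,[(np.round(r['at'],4).tolist(),round(r['score'],2)) for r in tip_of(c,n)[:3]])
print(env.sense()['t'])
E
```

```text
pics
{'t': 0.0, 'joint_positions': array([ 1.27400065,  0.46835987, -0.01158722,  1.60362031,  0.0060244 ,
        1.07139387, -0.05629069]), 'joint_velocities': array([ 1.07844375e-03,  2.68085373e-04, -6.12721135e-04, -1.47874559e-04,
        7.58332943e-04,  6.62530569e-04, -9.50818923e-05]), 'tau': array([ 1.14592308e-04, -5.20570850e+01, -1.21253353e-02, -2.43748266e+01,
       -5.64951485e-02,  1.72171206e-02,  1.38807318e-04]), 'ee_pos': array([ 0.16297177, -0.62863785,  0.21365295]), 'tcp_rot': array([[-9.67980617e-01, -5.83351488e-04,  2.51024271e-01],
       [-2.51024903e-01,  1.64742586e-03, -9.67979227e-01],
       [ 1.51128247e-04, -9.99998473e-01, -1.74111205e-03]]), 'wrist_force': array([ 0.46691225, -0.6795447 , -0.09159904]), 'moment': array([ 0.01335746,  0.00402336, -0.02876374]), 'gripper_width': 0.09157436580314755}
top {'intrinsics': [[485.958, 0.0, 316.369], [0.0, 485.958, 248.179], [0.0, 0.0, 1.0]], 'dist_coeffs': [-0.087, 0.0, 0.0, 0.0, 0.0], 'eye': [0.45, -0.136, 0.909], 'rotation': [[-0.029, 0.988, -0.151], [-1.0, -0.029, -0.001], [-0.005, 0.151, 0.988]]}
s
[... 895 characters left out ...]
.7087, 0.0483, -0.0013], 0.9)]
top wood_clamp [([0.7097, -0.1188, -0.004], 0.96)]
top jar [([0.7133, -0.2627, 0.0006], 0.63)]
scene dish_rim []
scene lid_center [([0.5557, -0.1252, 0.0252], 0.57)]
scene lid_grip [([0.553, 0.039, 0.0117], 0.72), ([0.5566, -0.1752, 0.0306], 0.6)]
scene lid_grip_edge [([0.5441, -0.1801, 0.0133], 0.89)]
scene lid_far_edge [([0.5671, -0.0726, 0.023], 0.73)]
scene bench_block_center [([0.5712, -0.3028, 0.0092], 0.68)]
scene closed_dish_center [([0.5516, 0.0366, 0.0131], 0.92)]
scene brass_pot [([0.7109, 0.0459, -0.0034], 0.58)]
scene wood_clamp [([0.7116, -0.1131, -0.0019], 0.64), ([0.5514, -0.1724, 0.0361], 0.42)]
scene jar [([0.7141, -0.261, 0.0009], 0.81)]
1.15
```

View pics/top0.png

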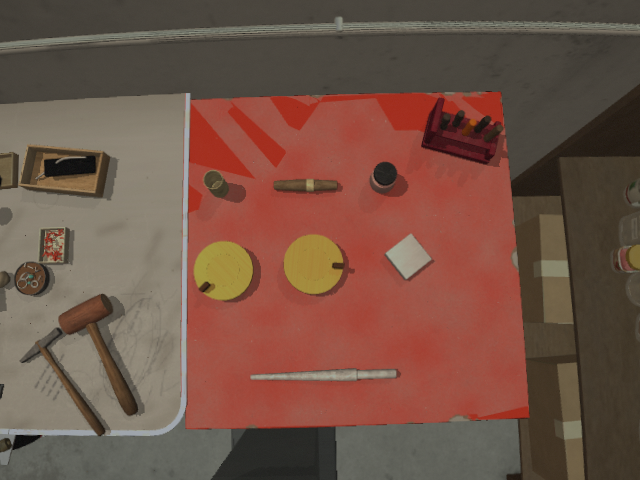

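View pics/scene0.png

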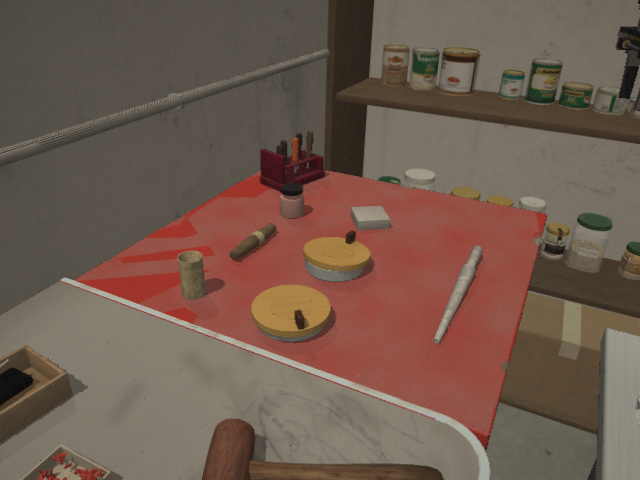

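View pics/wrist0.png

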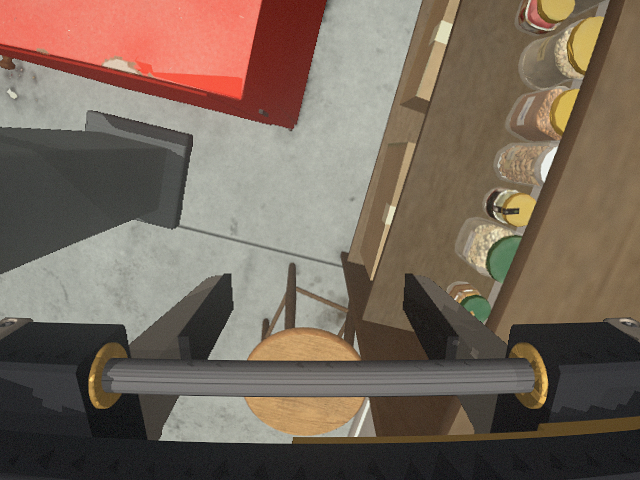

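The top view shows the crooked lid at about (313,264) with its grip at (338,266) pointing to world -y. The block is at (409,257) and the shut dish at (223,270). Next I'll fit the geometry from depth.

```bash
cat > fit.py <<'E'
from h import *
from scipy.optimize import least_squares
for cam in ['top','scene']:
    z=np.load('pics/%s0.npz'%cam); P=cloud(cam,z['d'])
    g=(abs(P[...,0]-.45)<.1)&(abs(P[...,1]+.2)<.15)&(abs(P[...,2])<.008)&(z['d']>0)
    A=P[g]; print(cam,'bench z med',np.median(A[:,2]))
    hsv=cv2.cvtColor(z['p'],cv2.COLOR_RGB2HSV)
    m=(np.hypot(P[...,0]-.556,P[...,1]+.13)<.066)&(P[...,2]>.006)&(z['d']>0)
    # lid plate: yellow
    y=m&(hsv[...,0]>18)&(hsv[...,0]<32)&(hsv[...,1]>120)&(P[...,2]>.016)
    Q=P[y]; c=np.median(Q,0); 
    for _ in range(5):
        a=np.linalg.lstsq(np.c_[Q[:,:2]-c[:2],np.ones(len(Q))],Q[:,2],rcond=None)[0]
        r=Q[:,2]-np.c_[Q[:,:2]-c[:2],np.ones(len(Q))]@a; Q=Q[abs(r)<2.5*max(r.std(),.0005)]
    print(' plate n',len(Q),'grad',a,'std',r.std(),'dir-tilt',np.degrees(np.arctan2(-a[1],-a[0])),np.hypot(a[0],a[1]))
    # contour of yellow+grip for circle
    H=cv2.convexHull(Q[:,:2].astype(np.float32))[:,0]
    (cx,cy),R=cv2.minEnclosingCircle(Q[:,:2].astype(np.float32))
    e=cv2.fitEllipse(H)
    zc=a@np.r_[np.array([cx,cy])-c[:2],1]
    print(' circle',cx,cy,R,'ellipse',e,'z top',zc)
    dk=m&(hsv[...,2]<90)&(P[...,2]>.028); G=P[dk]
    if len(G)>5: print(' grip n',len(G),'med',np.median(G,0),'min',G.min(0),'max',G.max(0), 'rect',cv2.minAreaRect(G[:,:2].astype(np.float32)))
    gray=m&(hsv[...,1]<90)&(P[...,2]>.003)&(P[...,2]<.02); G=P[gray]
    if len(G)>20:
        f=least_squares(lambda p:np.hypot(G[:,0]-p[0],G[:,1]-p[1])-.049,[.556,-.13],loss='soft_l1',f_scale=.001)
        print(' dish n',len(G),f.x,'res',np.median(abs(f.fun)))
    b=(np.hypot(P[...,0]-.568,P[...,1]+.305)<.06)&(P[...,2]>.016)&(P[...,2]<.026)&(z['d']>0); B=P[b]
    print(' block n',len(B),'z',np.median(B[:,2]),cv2.minAreaRect(B[:,:2].astype(np.float32)),B.mean(0))
E
python3 fit.py
```

```text
top bench z med 0.0002440058444190818
 plate n 2645 grad [0.01105113 0.09702374 0.02896676] std 0.001456150402605394 dir-tilt -96.49806132233607 0.0976510820567717
 circle 0.555794358253479 -0.12911535799503326 0.05462261661887169 ellipse ((0.5558550953865051, -0.1291561871767044), (0.1072714701294899, 0.10839211195707321), 78.6844253540039) z top 0.028841361398697335
 grip n 62 med [ 0.55032731 -0.1737834   0.04171077] min [ 0.54516637 -0.18463949  0.02816854] max [ 0.55449817 -0.16323018  0.04575251] rect ((0.5498899221420288, -0.17389248311519623), (0.021333491429686546, 0.008975384756922722), 88.08252716064453)
 block n 1078 z 0.020256718091508252 ((0.5656461715698242, -0.30564695596694946), (0.06197086721658707, 0.062599316239357), 35.97270202636719) [ 0.5653445  -0.30488504  0.02022172]
scene bench z med 0.00031356913310615075
 plate n 29 grad [0.0589619  0.05044588 0.02803547] std 0.0026541101740092934 dir-tilt -139.45077818900594 0.07759698688043817
 circle 0.5521786212921143 -0.11405019462108612 0.05065416544675827 ellipse ((0.5550198554992676, -0.11817319691181183), (0.09228532016277313, 0.10342474281787872), 104.34148406982422) z top 0.02807959167912311
 grip n 84 med [ 0.54997662 -0.16454983  0.03721995] min [ 0.54714271 -0.1801136   0.02804219] max [ 0.55618409 -0.15779567  0.04371536] rect ((0.5515064597129822, -0.16912077367305756), (0.022449418902397156, 0.00835522823035717), 86.12313842773438)
 dish n 412 [ 0.55881271 -0.12066413] res 0.0006417758251034585
 block n 520 z 0.020102045012056785 ((0.568390429019928, -0.30129531025886536), (0.06249213591217995, 0.06833594292402267), 35.82246780395508) [ 0.56658185 -0.2977101   0.01991715]
```

```bash
cat >> h.py <<'E'
def Rtool(yaw,th=0):
    # lid frame: x at yaw, tilted so +x side rises by th ; tool x=lid x, y=-lid z, z=lid y
    x=np.array([np.cos(yaw)*np.cos(th),np.sin(yaw)*np.cos(th),np.sin(th)])
    y=np.array([-np.sin(yaw),np.cos(yaw),0]); z=np.cross(x,y)
    return np.stack([x,-z,y],1)
E
python3 - <<'E'
from h import *
yaw=np.radians(-97)
R=Rtool(yaw); c=np.array([.5558,-.1292,0]); x=R[:,0]
p=c-.115*x+[0,0,.13]
print(solver.inverse_kinematics(p,R))
env.reach(p,R); print(env.sense()['t'],env.sense()['joint_positions'])
snap('wrist','w1')
for n in ['dish_rim','lid_center','lid_grip','lid_grip_edge','lid_far_edge']:
    print(n,[(np.round(r['at'],4).tolist(),round(r['score'],2)) for r in tip_of('wrist',n)[:3]])
E
```

```text
[ 0.45152654  0.5280161  -0.62833756  1.84116455  0.38848676  0.89758695
 -0.48098384]
3.775 [ 0.45270596  0.52798608 -0.62725393  1.84089272  0.38860841  0.89765062
 -0.48093725]
dish_rim []
lid_center [([0.5545, -0.1306, 0.0301], 0.74)]
lid_grip [([0.5499, -0.1712, 0.0339], 0.69)]
lid_grip_edge [([0.551, -0.1819, 0.0113], 0.91), ([0.552, -0.1295, 0.0247], 0.67)]
lid_far_edge [([0.5686, -0.0718, 0.0246], 0.81), ([0.5575, -0.127, 0.0254], 0.7), ([0.5573, -0.1292, 0.0281], 0.29)]
```

View pics/w1.png

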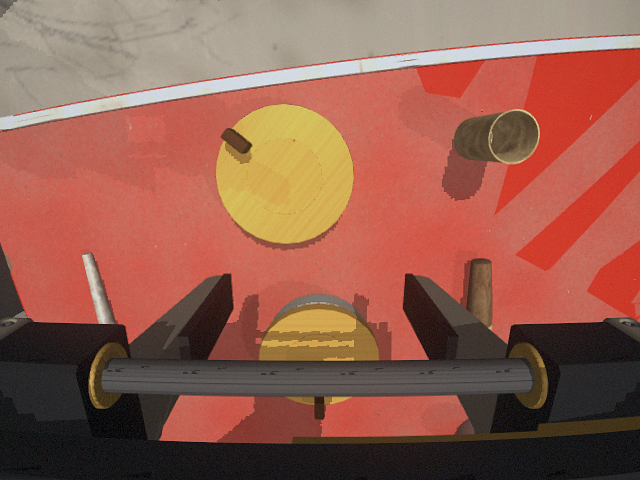

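The wrist view shows the dish's grey wall peeking out above the lid at (318,299), the grip at (319,408) and the shut dish at (285,173). I'll fit both from depth.

```bash
cat > fit2.py <<'E'
from h import *
from scipy.optimize import least_squares
z=np.load('pics/w1.npz'); s={'ee_pos':z['pos'],'tcp_rot':z['rot']}
P=cloud('wrist',z['d'],s); hsv=cv2.cvtColor(z['p'],cv2.COLOR_RGB2HSV)
v,u=np.mgrid[0:480,0:640]
print('bench',np.median(P[250:290,240:400][...,2]))
win=(u>240)&(u<400)&(v>280)&(v<430)
gray=win&(hsv[...,1]<80)&(hsv[...,2]>60)&(P[...,2]>.004)&(P[...,2]<.021)&(v<330); G=P[gray]
f=least_squares(lambda p:np.hypot(G[:,0]-p[0],G[:,1]-p[1])-.049,[.558,-.123],loss='soft_l1',f_scale=.001)
print('dish n',len(G),f.x,np.median(abs(f.fun)))
y=win&(hsv[...,0]>15)&(hsv[...,0]<34)&(hsv[...,1]>110)&(P[...,2]>.018)&(P[...,2]<.045); Q=P[y]
for _ in range(5):
    A=np.c_[Q[:,:2]-[.556,-.129],np.ones(len(Q))]; a=np.linalg.lstsq(A,Q[:,2],rcond=None)[0]; r=Q[:,2]-A@a
    Q=Q[abs(r)<max(2.5*r.std(),.0008)]
print('lid n',len(Q),a,np.hypot(*a[:2]),np.degrees(np.arctan2(-a[1],-a[0])),r.std(),cv2.minEnclosingCircle(Q[:,:2].astype(np.float32)))
# outer hull circle fit far half (visible)
H=cv2.convexHull(Q[:,:2].astype(np.float32))[:,0]
g=least_squares(lambda p:np.hypot(H[:,0]-p[0],H[:,1]-p[1])-.0545,[.556,-.129],loss='soft_l1',f_scale=.001); print(' hull',g.x,len(H),np.median(abs(g.fun)))
dk=win&(hsv[...,2]<80)&(P[...,2]>.03)&(P[...,2]<.05)&(v>395)&(v<425);G=P[dk]
print('grip',len(G),np.median(G,0) if len(G) else 0, cv2.minAreaRect(G[:,:2].astype(np.float32)))
# scene: lid outline & dish
z=np.load('pics/scene0.npz');P=cloud('scene',z['d']);hsv=cv2.cvtColor(z['p'],cv2.COLOR_RGB2HSV)
m=(np.hypot(P[...,0]-.556,P[...,1]+.13)<.066)
print('scene hsv lid',hsv[255,325],hsv[272,335])
y=m&(hsv[...,0]>12)&(hsv[...,0]<34)&(hsv[...,1]>100)&(P[...,2]>.02); Q=P[y]
H=cv2.convexHull(Q[:,:2].astype(np.float32))[:,0]
g=least_squares(lambda p:np.hypot(H[:,0]-p[0],H[:,1]-p[1])-.0547,[.556,-.129],loss='soft_l1',f_scale=.001); print('scene lid',len(Q),g.x,len(H),np.median(abs(g.fun)))
E
python3 fit2.py
```

```text
bench -0.0003265662867421859
dish n 574 [ 0.55660899 -0.12178303] 0.00019059247360859663
lid n 5215 [0.01149364 0.09347713 0.02825654] 0.09418109101729334 -97.00971697211708 0.0006489590118797229 ((0.5560513734817505, -0.12751229107379913), 0.05532684177160263)
 hull [ 0.55622608 -0.1275054 ] 38 0.00028411399879464325
grip 198 [ 0.55133147 -0.168318    0.04133467] ((0.5506273508071899, -0.17211796343326569), (0.020804446190595627, 0.00833069160580635), 82.91564178466797)
scene hsv lid [ 19 145 167] [ 21  28 118]
scene lid 1812 [ 0.55711563 -0.12477417] 44 0.0005161707028793344
```

Wrist fits put the dish at (0.5566,-0.1218) and the lid at (0.5562,-0.1275), so 5.7 mm offset, with tilt 0.09 and yaw -97°. That agrees with the description. I'll grasp the grip now.

```bash
cat >> h.py <<'E'
YAW=np.radians(-97.0); DISH=np.array([.5568,-.1218]); RIM=.022
LX=np.array([np.cos(YAW),np.sin(YAW)])
TL=np.array([.044,0,.0052])   # TCP in lid coords
def lidR(th):
    R=Rtool(YAW,th); return np.stack([R[:,0],R[:,2],-R[:,1]],1)
def tcp_for(center,th): return np.asarray(center)+lidR(th)@TL, Rtool(YAW,th)
def center_from_far(E,th): return np.asarray(E)-lidR(th)@np.array([-.0535,0,-.008])
def st():
    s=env.sense(); return round(s['t'],2),np.round(s['ee_pos'],4).tolist(),np.round(s['wrist_force'],2).tolist(),np.round(s['moment'],2).tolist(),round(s['gripper_width'],4)
E
python3 - <<'E'
from h import *
c=np.r_[DISH+.0059*LX,.0257]; p,R=tcp_for(c,-.088)
up=lidR(-.088)[:,2]
env.reach(p+.06*up,R); print(st())
s,pp,d=snap('wrist','w2')
env.movel(p,R,rate=.06); print(st())
snap('wrist','w3')
E
```

```text
(4.79, [0.5502, -0.1763, 0.0869], [-0.65, -0.08, -0.3], [-0.15, -0.08, 0.05], 0.0918)
(5.99, [0.551, -0.1718, 0.0274], [-0.89, -0.39, 0.12], [-0.09, -0.02, 0.03], 0.092)
```

```bash
python3 -c "
import cv2,numpy as np
a=cv2.imread('pics/w2.png');b=cv2.imread('pics/w3.png')
cv2.imwrite('pics/w23.png',np.hstack([cv2.resize(x[180:480,120:520],(400,300)) for x in(a,b)]))"
```

```text
(no output)
```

View pics/w23.png

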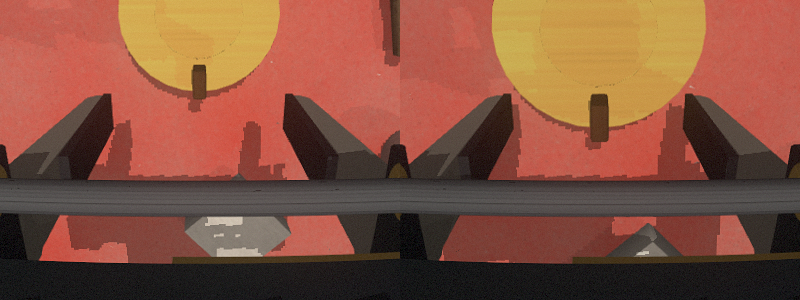

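```bash
python3 - <<'E'
from h import *
z=np.load('pics/w3.npz'); s={'ee_pos':z['pos'],'tcp_rot':z['rot']}
P=cloud('wrist',z['d'],s); hsv=cv2.cvtColor(z['p'],cv2.COLOR_RGB2HSV)
T=(P-z['pos'])@z['rot']
win=np.zeros((480,640),bool); win[265:330,300:335]=1
dk=win&(hsv[...,2]<110)&(hsv[...,1]<200)&(T[...,1]<-.004)&(T[...,1]>-.03)
G=T[dk]; print(len(G),G.min(0),G.max(0)); top=G[G[:,1]<-.013]; print(len(top),np.percentile(top,[2,50,98],0),)
m=(hsv[...,0]>15)&(hsv[...,0]<34)&(hsv[...,1]>110)&(abs(T[...,1])<.02); Q=T[m]
A=np.c_[Q[:,[0,2]],np.ones(len(Q))]; a=np.linalg.lstsq(A,Q[:,1],rcond=None)[0]; print('plate in tool y=',a, cv2.minEnclosingCircle(Q[:,[0,2]].astype(np.float32)))
E
```

```text
762 [-0.01018425 -0.01600652 -0.00449768] [ 0.01065307 -0.00403654  0.00419377]
638 [[-9.39900116e-03 -1.56715202e-02 -4.34186824e-03]
 [-2.64061357e-04 -1.44046005e-02  7.14114708e-05]
 [ 9.64798125e-03 -1.31356680e-02  4.02921783e-03]]
plate in tool y= [-0.0022526   0.03380188  0.00274256] ((-0.06185746565461159, 0.05111974477767944), 0.11987081915140152)
```

The grip is centred in the jaws to under 0.5 mm, the plate is 2.7 mm below the tips and the tilt matches. Next: close and tip.

```bash
python3 - <<'E'
from h import *
effector.grasp(squeeze=35); print('grasp',st())
E0=np.r_[DISH+.0059*LX,.0257]+lidR(-.088)@np.array([-.0535,0,-.008]); print('far edge',E0)
np.save('E0.npy',E0)
for th in [-.04,.02,.08,.12]:
    p,R=tcp_for(center_from_far(E0,th),th); env.movel(p,R,rate=.02); print(th,st())
snap('scene','s1'); snap('wrist','w4'); print(st())
E
```

```text
grasp (7.27, [0.551, -0.1716, 0.0271], [0.95, 0.27, -0.84], [-0.12, -0.27, -0.07], 0.0085)
far edge [ 0.56266144 -0.07406243  0.02243288]
-0.04 (7.65, [0.5505, -0.171, 0.0317], [0.55, 0.03, -1.3], [-0.17, -0.08, 0.04], 0.0089)
0.02 (8.09, [0.5506, -0.1707, 0.0375], [-0.05, 0.44, -1.59], [-0.1, -0.07, -0.03], 0.0091)
0.08 (8.53, [0.5509, -0.1695, 0.0433], [-0.21, 0.56, -2.01], [-0.02, -0.02, -0.03], 0.0085)
0.12 (8.88, [0.5511, -0.1685, 0.0472], [-0.13, 0.42, -0.5], [0.07, -0.04, -0.01], 0.0087)
(8.98, [0.5509, -0.169, 0.047], [-0.76, -0.38, -1.47], [0.08, -0.11, -0.04], 0.0084)
```

View pics/s1.png

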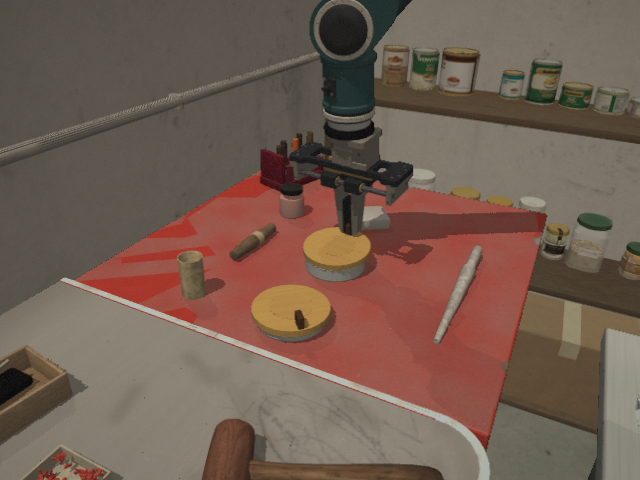

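The lid is tipped, but the wrist force hints that its far edge may be hovering. I'll lower it until contact is felt, then tip further about that contact.

```bash
cat >> h.py <<'E'
def F(n=6):
    a=[]
    for _ in range(n):
        env.pause(.02); s=env.sense(); a.append(np.r_[s['wrist_force'],s['moment']])
    return np.round(np.mean(a,0),2)
E
python3 - <<'E'
from h import *
z=np.load('pics/w4.npz'); s={'ee_pos':z['pos'],'tcp_rot':z['rot']}
P=cloud('wrist',z['d'],s); hsv=cv2.cvtColor(z['p'],cv2.COLOR_RGB2HSV)
m=(hsv[...,0]>15)&(hsv[...,0]<34)&(hsv[...,1]>110)&(np.hypot(P[...,0]-.557,P[...,1]+.123)<.056)&(P[...,2]>.015); Q=P[m]
A=np.c_[Q[:,:2]-DISH,np.ones(len(Q))]; a=np.linalg.lstsq(A,Q[:,2],rcond=None)[0]; print(len(Q),'tilt',a[:2]@LX, 'lat',a[0]*-LX[1]+a[1]*LX[0],'ztop at dish centre',a[2])
E0=np.load('E0.npy')
f0=F(); print(f0,st())
for dz in [.0007,.0014,.0021,.0028]:
    p,R=tcp_for(center_from_far(E0-[0,0,dz],.12),.12); env.movel(p,R,rate=.01); f=F(); print(dz,f,st()[1])
    if f[2]-f0[2]>1.5: break
E0[2]-=dz; np.save('E0.npy',E0)
E
```

```text
38800 tilt 0.4276882045311384 lat 0.01702873309278046 ztop at dish centre 0.053868202118924825
[-0.17 -0.4  -1.1   0.06 -0.08 -0.01] (9.08, [0.5509, -0.169, 0.0471], [-0.24, -0.93, -1.13], [0.06, -0.08, 0.04], 0.009)
0.0007 [-0.06  0.29 -0.84  0.05 -0.1   0.02] [0.551, -0.1687, 0.0464]
0.0014 [ 0.19 -0.03 -0.89  0.07 -0.11  0.  ] [0.5511, -0.1685, 0.0459]
0.0021 [ 0.12 -0.55  0.95  0.07 -0.06  0.02] [0.5512, -0.1686, 0.0453]
```

```bash
cat >> h.py <<'E'
def lidplane(name,cam='wrist',c=DISH,zmax=.06):
    s,p,d=snap(cam,name); P=cloud(cam,d,s); hsv=cv2.cvtColor(p,cv2.COLOR_RGB2HSV)
    m=(hsv[...,0]>12)&(hsv[...,0]<34)&(hsv[...,1]>100)&(np.hypot(P[...,0]-c[0],P[...,1]-c[1])<.058)&(P[...,2]>.012)&(P[...,2]<zmax)&(d>0)
    Q=P[m]
    rng=np.random.default_rng(0); best=0
    for _ in range(300):
        q=Q[rng.choice(len(Q),3,False)]; n=np.cross(q[1]-q[0],q[2]-q[0]); n/=np.linalg.norm(n)+1e-12
        if abs(n[2])<.9: continue
        k=abs((Q-q[0])@n)<.0012
        if k.sum()>best: best=k.sum(); K=k
    Q=Q[K]; A=np.c_[Q[:,:2]-c,np.ones(len(Q))]; a=np.linalg.lstsq(A,Q[:,2],rcond=None)[0]
    H=cv2.convexHull(Q[:,:2].astype(np.float32))[:,0]
    from scipy.optimize import least_squares
    g=least_squares(lambda q:np.hypot(H[:,0]-q[0],H[:,1]-q[1])-.0547,c,loss='soft_l1',f_scale=.001)
    LY=np.array([-LX[1],LX[0]]); d_=g.x-c
    print(name,'n',len(Q),'tilt x,y',np.round([a[:2]@LX,a[:2]@LY],4),'ztop@c',round(a[2],4),'centre off x,y mm',np.round([d_@LX*1e3,d_@LY*1e3],1),'res',np.median(abs(g.fun)))
E
python3 - <<'E'
from h import *
E0=np.load('E0.npy'); lidplane('w5'); lidplane('s2','scene')
for th in [.145,.17]:
    p,R=tcp_for(center_from_far(E0,th),th); env.movel(p,R,rate=.02); print(th,F(),st()[:2])
lidplane('w6'); lidplane('s3','scene'); lidplane('t3','top')
E
```

```text
w5 n 30380 tilt x,y [ 1.063e-01 -1.000e-04] ztop@c 0.0374 centre off x,y mm [ 4.1 -0.5] res 0.00023044236155208772
s2 n 1550 tilt x,y [ 0.1091 -0.0011] ztop@c 0.0381 centre off x,y mm [1.3 0.4] res 0.0004571523775021534
0.145 [ 0.34  0.4   0.26  0.43 -0.17 -0.01] (10.61, [0.5513, -0.1674, 0.0474])
0.17 [ 0.49  1.3   0.36  0.45 -0.18  0.  ] (10.98, [0.5513, -0.167, 0.0497])
w6 n 30470 tilt x,y [0.1564 0.0005] ztop@c 0.0398 centre off x,y mm [ 3.  -0.6] res 0.0003016676544068675
s3 n 1674 tilt x,y [0.157  0.0017] ztop@c 0.0405 centre off x,y mm [0.  0.1] res 0.0005375226915130087Traceback (most recent call last):
  File "<stdin>", line 5, in <module>
  File "h.py", line 41, in lidplane
    q=Q[rng.choice(len(Q),3,False)]; n=np.cross(q[1]-q[0],q[2]-q[0]); n/=np.linalg.norm(n)+1e-12
        ~~~~~~~~~~^^^^^^^^^^^^^^^^
  File "numpy/random/_generator.pyx", line 864, in numpy.random._generator.Generator.choice
ValueError: a must be a positive integer unless no samples are taken
```

```bash
python3 -c "
import cv2,numpy as np
a=cv2.imread('pics/s3.png')[210:300,260:420];b=cv2.imread('pics/w6.png')[150:450,120:520]
cv2.imwrite('pics/z1.png',np.hstack([cv2.resize(a,(480,270),interpolation=2),cv2.resize(b,(320,270))]))"
```

```text
(no output)
```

View pics/z1.png

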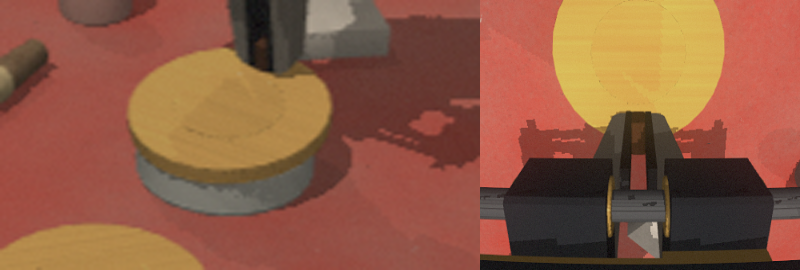

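The lid is tipped 0.157 rad, grip edge about 17 mm up, and its far edge still rests on the rim. Now I'll ease the tilt back, raise it clear, level and centre it, then check.

```bash
python3 - <<'E'
from h import *
E0=np.load('E0.npy'); B=.011
for th,dz,dx in [(.10,0,0),(.07,.001,0),(.05,.005,0),(.0,.0065,.002)]:
    p,R=tcp_for(center_from_far(E0+[-LX[0]*dx,-LX[1]*dx,dz],th+B),th+B); env.movel(p,R,rate=.025)
print(F(3))
c=np.r_[DISH,RIM+.008+.0055]; p,R=tcp_for(c,B); env.movel(p,R,rate=.02); print(F(3),st()[:2])
lidplane('w7'); lidplane('s4','scene')
E
```

```text
[-0.15 -0.19 -0.83 -0.07 -0.09  0.  ]
[ 0.21  0.04 -1.18 -0.08 -0.07  0.02] (12.72, [0.5516, -0.165, 0.0413])
w7 n 30297 tilt x,y [0.0031 0.0014] ztop@c 0.0383 centre off x,y mm [-0.2 -0.6] res 0.00014707734504006142
s4 n 1473 tilt x,y [0.0031 0.0011] ztop@c 0.0388 centre off x,y mm [-3.   0.5] res 0.0004213676769454118
```

```bash
python3 -c "
import cv2,numpy as np
a=cv2.imread('pics/s4.png')[210:300,260:420]
cv2.imwrite('pics/z2.png',cv2.resize(a,(640,360),interpolation=2))"
```

```text
(no output)
```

View pics/z2.png

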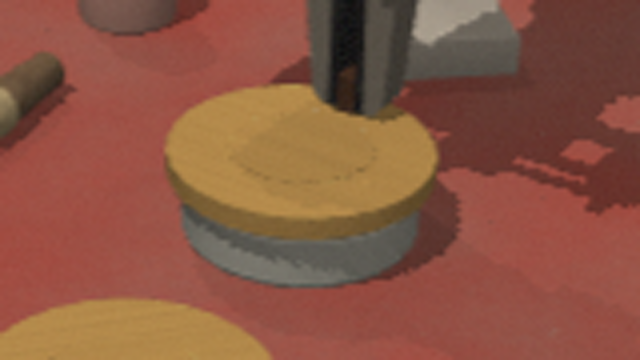

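```bash
cat > fd.py <<'E'
from h import *
from scipy.optimize import least_squares
LY=np.array([-LX[1],LX[0]])
def fd(cam,name):
    z=np.load('pics/%s.npz'%name); P=cloud(cam,z['d'],{'ee_pos':z['pos'],'tcp_rot':z['rot']}); hsv=cv2.cvtColor(z['p'],cv2.COLOR_RGB2HSV)
    g=(np.hypot(P[...,0]-DISH[0],P[...,1]-DISH[1])<.056)&(hsv[...,1]<90)&(P[...,2]>.003)&(P[...,2]<.017)
    G=P[g]
    if len(G)<30: return
    f=least_squares(lambda p:np.hypot(G[:,0]-p[0],G[:,1]-p[1])-.049,DISH,loss='soft_l1',f_scale=.0007)
    d=f.x-DISH; print(name,len(G),f.x,'off',d@LX*1e3,d@LY*1e3,np.median(abs(f.fun)))
if __name__=='__main__':
    for n in ['scene0','s1','s2','s3','s4']: fd('scene',n)
    fd('wrist','w1'); fd('wrist','w7')
E
python3 fd.py
```

```text
scene0 414 [ 0.55885731 -0.12073912] off -1.3036901168270962 1.9126822785709077 0.0006422889712980329
s1 417 [ 0.55840349 -0.12131092] off -0.680855040748907 1.531929274009298 0.0005957299208827413
s2 418 [ 0.55816197 -0.12138932] off -0.5736056728400278 1.3017675712133552 0.0005512548894302284
s3 422 [ 0.55830669 -0.12124525] off -0.7342355642430745 1.4278572198806474 0.0006367163177010519
s4 432 [ 0.55831509 -0.1213289 ] off -0.6522348253366814 1.4463807449272026 0.000608616096573783
w1 456 [ 0.55661973 -0.12177698] off -0.0008805018899019662 -0.18172848460510815 0.00018251425557379644
```

```bash
python3 - <<'E'
from h import *
B=.008; C=DISH+.0006*LX
for h in [.0115,.006,.003,.0015,.0007,0,-.0006]:
    p,R=tcp_for(np.r_[C,RIM+h],B); env.movel(p,R,rate=.02); f=F(3); print(h,f,st()[1])
    if f[2]>3 or np.hypot(f[0],f[1])>4: break
lidplane('w8'); lidplane('s5','scene'); print(st())
E
python3 -c "
import cv2,numpy as np
a=cv2.imread('pics/s5.png')[210:300,260:420]
cv2.imwrite('pics/z3.png',cv2.resize(a,(640,360),interpolation=2))"
```

```text
0.0115 [-0.14  0.37 -0.99 -0.07 -0.09  0.01] [0.5512, -0.1661, 0.0389]
0.006 [ 0.19  0.21 -0.59 -0.04 -0.09  0.01] [0.5513, -0.166, 0.0335]
0.003 [-0.03 -0.11 -1.19 -0.08 -0.08  0.01] [0.5513, -0.166, 0.0305]
0.0015 [-0.53  0.03 -0.72 -0.08 -0.06 -0.01] [0.5513, -0.166, 0.029]
0.0007 [ 0.05  0.35 -1.02 -0.11 -0.07  0.01] [0.5514, -0.166, 0.0282]
0 [-0.16  0.   -1.32 -0.05 -0.06  0.  ] [0.5514, -0.166, 0.0275]
-0.0006 [-0.73  0.23  2.07 -0.06  0.13 -0.01] [0.5515, -0.166, 0.0272]
w8 n 30168 tilt x,y [-0.0008  0.0001] ztop@c 0.0244 centre off x,y mm [ 0.8 -0.6] res 0.00012564139789806444
s5 n 1490 tilt x,y [0.0023 0.0001] ztop@c 0.0249 centre off x,y mm [-2.2  0.2] res 0.00046826925333086356
(15.26, [0.5515, -0.166, 0.0272], [-1.26, -0.82, 2.61], [0.02, 0.24, -0.0], 0.0088)
```

View pics/z3.png

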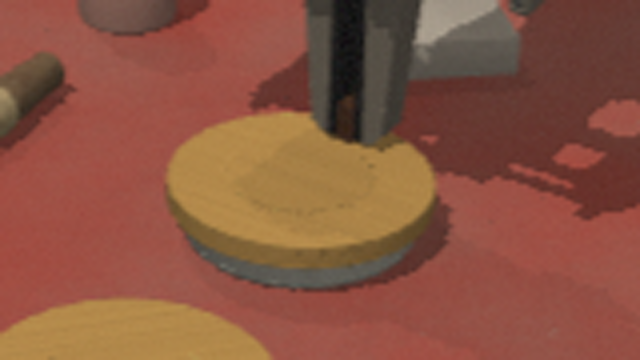

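The lid is seated flat, its top at 24.4 mm (24.5 expected) with tilt under 0.001. I'll let go and look at the lid and block from above.

```bash
python3 - <<'E'
from h import *
effector.release(); print(st())
env.movel(env.sense()['ee_pos']+[0,0,.08],rate=.12)
# view pose: above between lid and block
for yaw in [-54,-144]:
    q=solver.inverse_kinematics([.566,-.304,.003],Rtool(np.radians(yaw))); print(yaw,None if q is None else np.round(q,2))
print(np.round(solver.inverse_kinematics(np.r_[DISH,.04],Rtool(YAW)),2))
yw=np.radians(-54); R=Rtool(yw)
env.reach(np.array([.566,-.304,.12])+.0*R[:,0],R); print(st())
s,p,d=snap('wrist','w9'); snap('top','t9')
P=cloud('wrist',d,s)
B=(np.hypot(P[...,0]-.566,P[...,1]+.304)<.06)&(P[...,2]>.016)&(P[...,2]<.026)&(d>0);Q=P[B]
print(len(Q),np.median(Q[:,2]),cv2.minAreaRect(Q[:,:2].astype(np.float32)))
lidplane('w9b'); lidplane('s6','scene')
E
```

```text
(16.53, [0.5513, -0.166, 0.0269], [0.14, 0.52, 1.38], [-0.03, -0.05, 0.0], 0.0919)
-54 [ 0.88  0.83 -0.62  1.71  0.63  0.82  0.59]
-144 [ 0.66  0.75 -0.31  1.72  0.31  0.72 -0.75]
[ 0.56  0.64 -0.52  1.89  0.46  0.73 -0.35]
(18.21, [0.5657, -0.3027, 0.1192], [0.36, 0.3, -0.21], [-0.01, -0.15, 0.0], 0.0919)
5582 0.01976749513562994 ((0.5664625763893127, -0.3045489192008972), (0.06213650852441788, 0.06253957748413086), 36.050506591796875)
w9b n 12427 tilt x,y [-0.0008 -0.0018] ztop@c 0.0247 centre off x,y mm [ 1.  -0.4] res 0.00016090354566339338
s6 n 1515 tilt x,y [-0.0016  0.0002] ztop@c 0.0248 centre off x,y mm [-1.7  0.4] res 0.0005178118881344895
```

View pics/w9.png

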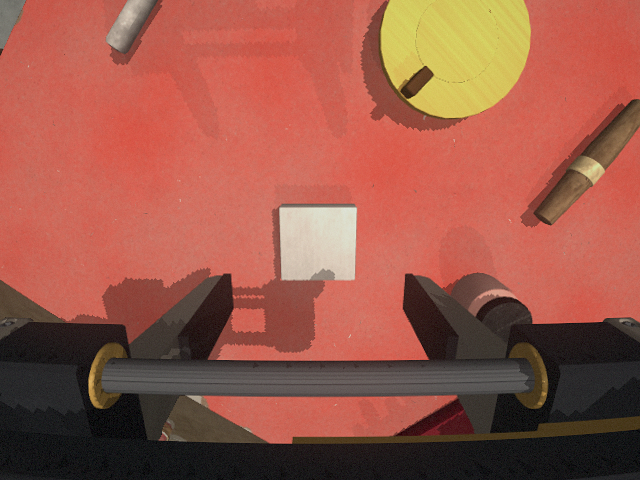

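The wrist view shows the block at (318,243), square to the jaws, and the lid flat at (455,50). Now I'll pick up the block.

```bash
python3 - <<'E'
from h import *
R=Rtool(np.radians(-53.95)); b=np.array([.5665,-.3045,.004])
env.movel(b+[0,0,.03],R,rate=.1)
env.movel(b,R,rate=.06); print(st())
effector.grasp(squeeze=45); print(st())
env.movel(b+[0,0,.09],R,rate=.1); print(F(4),st())
LY=np.array([-LX[1],LX[0]])
L=DISH+.0009*LX-.0004*LY-.0012*LX
R2=Rtool(YAW); env.reach(np.r_[L,.085],R2); print(F(3),st())
s,p,d=snap('wrist','w10'); snap('scene','s10')
P=cloud('wrist',d,s); T=(P-np.array(s['ee_pos']))@np.array(s['tcp_rot'])
hsv=cv2.cvtColor(p,cv2.COLOR_RGB2HSV)
B=(abs(T[...,0])<.045)&(abs(T[...,2])<.0335)&(T[...,1]<-.012)&(T[...,1]>-.02)&(hsv[...,1]<70)&(hsv[...,2]>70); Q=T[B]
print(len(Q),np.median(Q,0),cv2.minAreaRect(Q[:,[0,2]].astype(np.float32)),np.percentile(Q,[1,99],0))
E
```

```text
(20.07, [0.5666, -0.3043, 0.0038], [-0.54, 0.06, -0.48], [-0.0, -0.16, -0.01], 0.0921)
(20.62, [0.5667, -0.3045, 0.0042], [0.21, 0.33, 1.18], [0.02, -0.17, 0.03], 0.0617)
[ 0.24 -0.   -6.15 -0.02 -0.13  0.  ] (21.74, [0.5658, -0.3043, 0.093], [-0.3, 0.65, -6.82], [-0.01, -0.12, 0.02], 0.0617)
[ 0.11 -0.16 -6.19 -0.05 -0.1  -0.01] (22.71, [0.5566, -0.123, 0.0848], [0.05, 0.49, -6.59], [-0.04, -0.12, -0.06], 0.0617)
14505 [-0.00293914 -0.01538463 -0.00088746] ((0.00027135759592056274, -0.0007790103554725647), (0.062140919268131256, 0.06288506090641022), 89.76563262939453) [[-0.03056009 -0.01676884 -0.03085276]
 [ 0.02993183 -0.01361342  0.02938935]]
```

View pics/w10.png

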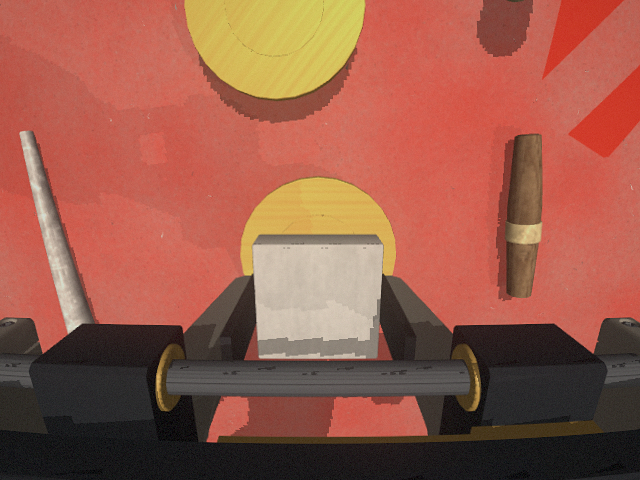

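View pics/s10.png

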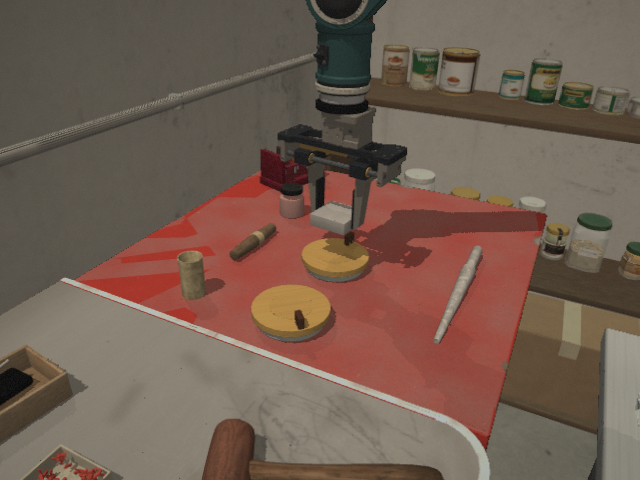

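The block is square in the jaws and centred over the lid. I'll lower it gently until contact.

```bash
python3 - <<'E'
from h import *
LY=np.array([-LX[1],LX[0]]); L=DISH+.0009*LX-.0004*LY-.0012*LX; R=Rtool(YAW)
env.movel(np.r_[L,.036],R,rate=.07); f0=F(4); print(f0,st())
for z in [.0315,.03,.0293,.0287,.0281,.0275]:
    env.movel(np.r_[L,z],R,rate=.02); f=F(4); print(z,f,st()[1])
    if f[2]-f0[2]>2.5: break
snap('scene','s11')
effector.release(); print(st())
env.movel(env.sense()['ee_pos']+[0,0,.1],rate=.12); print(st())
p=np.r_[DISH-.03*LX,.25]
env.reach(p+[0,0,0],R); print(st())
s,pp,d=snap('wrist','w12'); snap('scene','s12'); 
P=cloud('wrist',d,s)
B=(np.hypot(P[...,0]-DISH[0],P[...,1]-DISH[1])<.06)&(P[...,2]>.0415)&(P[...,2]<.048)&(d>0)&(cv2.cvtColor(pp,cv2.COLOR_RGB2HSV)[...,1]<70);Q=P[B]
r=cv2.minAreaRect(Q[:,:2].astype(np.float32)); dd=np.array(r[0])-DISH
A=np.c_[Q[:,:2]-DISH,np.ones(len(Q))]; a=np.linalg.lstsq(A,Q[:,2],rcond=None)[0]
print('block',len(Q),r,'off',dd@LX*1e3,dd@LY*1e3,'plane',a)
lidplane('w12b',zmax=.035)
E
```

```text
[-0.53  0.34 -6.11 -0.05 -0.09 -0.01] (23.73, [0.557, -0.1214, 0.0365], [-1.03, -0.3, -6.68], [-0.04, -0.03, -0.06], 0.0616)
0.0315 [ 0.22  0.44 -5.36 -0.04 -0.09 -0.  ] [0.5565, -0.1215, 0.0315]
0.03 [-0.03  0.04 -5.75 -0.05 -0.06 -0.01] [0.5564, -0.1214, 0.03]
0.0293 [-0.25  0.16 -5.87 -0.05 -0.07  0.03] [0.5564, -0.1215, 0.0293]
0.0287 [ 0.19  0.15 -5.46 -0.03 -0.1  -0.02] [0.5566, -0.1215, 0.0287]
0.0281 [-2.93  0.48  3.45  0.03  0.58 -0.02] [0.5565, -0.1215, 0.0287]
(26.09, [0.5565, -0.1215, 0.0281], [0.04, 0.13, 0.23], [-0.04, -0.1, 0.05], 0.0918)
(27.07, [0.5559, -0.1215, 0.1274], [0.3, -0.17, 0.63], [-0.07, -0.02, 0.0], 0.092)
(27.64, [0.5602, -0.0921, 0.2498], [-0.07, -1.24, -0.72], [-0.11, -0.06, 0.02], 0.0917)
block 2816 ((0.5557310581207275, -0.1216650903224945), (0.06226974353194237, 0.06140834465622902), 82.91352844238281) off -0.003632836262060071 -1.077415502416681 plane [ 2.11987573e-05 -1.19691553e-03  4.42056058e-02]
w12b n 2875 tilt x,y [-0.002  -0.0004] ztop@c 0.0243 centre off x,y mm [ 0.8 -0.6] res 0.000226295169740931
```

View pics/w12.png

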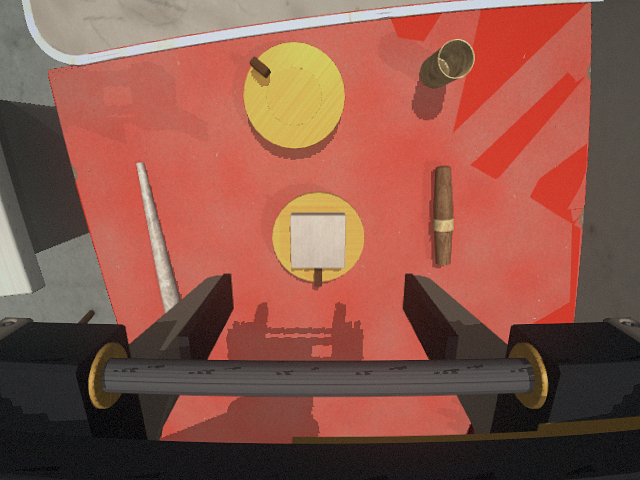

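View pics/s12.png

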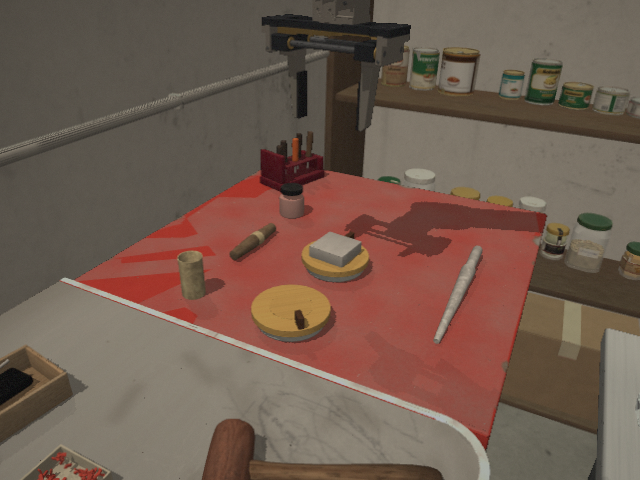

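The wrist view shows the block at (318,241), flat and square on the lid and just clear of the grip at (318,277). Its top is at 44.2 mm and tilted about 0.001, and the lid is flat at 24.3 mm. The robot is clear, so I'll hand in.

```bash
python3 -c "
from h import *
print(workorder.finish_job()); print(st())"
```

```text
the job is handed in; nothing more can be done
None
the job is handed in; nothing more can be done
```

The job is done and handed in at about 28 s: the lid sits flat and centred on its dish, with the steel block flat on the middle of it. The hand-in reports no verdict.

**Tipping:** I took the lid by its wooden grip and tipped the grip side up to about 0.157 rad. Its skirt edge was then about 17 mm above the rim. The far edge was about at rim height in the depth fit, and I had felt it touch. It was not in firm contact for the first part of the tip, so I lowered it until I felt contact and tipped further from there.

**Raising and seating:** I eased the tilt back and raised the lid about 6 mm clear all round, then centred it, lowered it to light contact and let go. I then laid the block beside the grip.

**Last checks (wrist camera):**

| Item | Measured |
|---|---|
| Lid top height | 24.3 mm (24.5 expected) |
| Lid tilt | 0.002 rad or less |
| Lid centre from dish centre | within about 1 mm |
| Block top height | 44.2 mm |
| Block tilt | about 0.001 rad |
| Block centre from lid centre | about 1 mm |

The block is square to the lid and clear of the grip. In the pictures the second dish and the other objects look unmoved.

**Where things disagreed or are open:**
- **Scene camera:** it disagreed with the wrist camera by 2–3 mm on absolute lid position. I relied on the wrist camera.
- **Dish shift:** the dish may have shifted by about 0.5 mm during the tip. I allowed for that when seating the lid.
- **4 cm limit:** during the tip, the top of the grip was about 45 mm above the rim. I took the 4 cm limit to apply to the raising step; once the lid was clear, its highest part was about 35 mm above the rim.

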